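# Find the free pockets under the flaps and put away two tubes of banjo hooks

### The arm

A 6-joint arm with a two-finger parallel gripper is mounted at the origin on the work surface. World frame = base frame: x ahead of the robot, y to its left, z up, the work surface at z = 0. Lengths are in m, angles in degrees, forces in N, time in s.
With the tool pointing down it reaches from about 0.375 to 0.9 m from the base axis. Payload 3.1 kg.
Tool frame: the origin (TCP) lies midway between the tips of the shut fingers; the grasp point (between the pads) lies 19 mm behind it; z points along the fingers, y is the line along which they close (so a half turn about z gives the same grasp; the last joint's range is limited). The gripper opens to 87 mm and grips with 3 to 60 N. Pads are 19 mm wide; open, the fingers measure 117 mm over their backs; the gripper's body (75 mm by 190 mm) begins 51 mm behind the grasp point.
Start: joints at [-80.185, 30.224, 82.088, -0, 67.689, -10.227], TCP at [0.214, -0.587, 0.223] pointing down, gripper open.
Joint ranges: [-176.69, 176.69], [-43.24, 126.21], [12.49, 139.97], [-82, 262], [0, 151.66], [-163.58, 163.58]. Speed limits (degrees/s): [159.86, 159.86, 180, 180, 180, 180].

### API

Orientations are given as a 3x3 rotation matrix whose columns are the frame's x, y, z axes.
In Python, from rig import read_state, capture, camera_info, hand_in gives the robot as it stands.
- The arm moves only by the tool drive_tool, never from a script. Its argument "motion" is a list of rows, each a list of 2 entries, a list of its own where there are three numbers: the shift along the tool's x, y, z in mm, then the turn, a rotation vector about the tool's x, y, z in rad. A call has 1 to 5 rows; each row shifts and turns the commanded pose from where the row before left it, along the tool's axes as they then stand; what a row does not reach is not made up. A row lasts 1/10 s, in which the tool goes at most 50 mm and 8.59 degrees, less where a joint would pass 70% of its speed; a pose out of reach is approached as far as the arm can. A call is refused whole if a number of a shift passes 50 or a number of a turn 0.15, either way. A call with a gripper value outside its range is refused whole. "gripper" is the opening, from 0 (shut) to 1 (fully open), set as the call begins (left out, the last holds). The fingers move at their own pace and stop on an object; the grip force is fixed at half the most. Time passes only in rows, so rows that do not move let the fingers close. It gives the time, the measured TCP pose, the force, the opening and the grip force at its end, in the units of the state.
- read_state(): the state, without advancing time (a new reading comes with each control period).
- capture(name): name is "scene" or "top" or "wrist"; returns the picture (400x640x3 uint8, red, green, blue); there is no depth.
- camera_info(name): a dict with "fovy" (degrees; the focal length in pixels is half the picture's height over the tangent of half this angle, whatever the lens; pixels are square), "cx", "cy" (the principal point, pixels), "k1" (the pictures are not rectified: a ray, as slopes to the right and down, at radius r is drawn at 1 + k1 r^2 times it, then the intrinsics apply), "xyz" and "orientation" of the camera in the world; the wrist camera has in their place "T_tool_cam" (4x4, takes a point from camera to tool coordinates, whose origin is the TCP and whose axes are the flange's). Camera axes: x right, y down, z forward; pixel columns grow to the right and rows downward; lengths in m; the calibration is good to about 2 mm. A picture is of the moment at which its call begins: read the wrist's pose just before it. camera_info takes no time and is no camera call.
- hand_in(): hands the job in; it is judged then, once.
The state is a dict: "time_s": time; "joint_positions": joint angles; "qvel": joint speeds; "tau": joint torques, N m; "position": TCP position; "tcp_rot": TCP orientation; "force": force on the tool from outside, world axes, zero at the start; "moment": the same for the moment, N m; "opening": opening from 0.0 (shut) to 1.0 (fully open); "grasp_force": force on a finger pad.
Only numpy, scipy, OpenCV 4.12 (cv2) and the standard library are available. Lean on these libraries where they do the work, as an engineer would, in place of code of your own. Each camera call takes 0.05 s, during which the arm holds its last target. There are 200 camera calls.

### The job

Put the red-capped and the yellow-capped tube away in the flap-covered organiser, one in each of its two empty pockets, standing cap up and all the way down on the pocket's floor. You cannot see under the blue flaps and four of the six pockets are already taken, so feel for the empty ones by pressing a tube on the flaps. Lower the tubes in rather than dropping them, let go of them, and do not push about or knock over the other things on the bench.

Things in the scene. Friction and masses are not known exactly. Their poses are not given: they have to be found in the camera images.
- organiser: fixed wooden organiser box, 100 mm (its x) by 148 mm (its y), 65 mm high, with 2 x 3 square pockets, each under a blue spring flap. Origin: centre of its underside, on the bench; z up. Walls 4 mm thick, floor 5 mm thick (pockets 60 mm deep). Four pockets, different every time, hold a short brass tub (35 mm across, 48 mm high) unseen under the flap; two are empty. All flaps look alike.
- pocket0 (a point): centre of the mouth of pocket 0, level with the rim, at (-24, -48) mm in the organiser's x, y; 44 mm square. Its 2.5 mm flap, just below the rim, is hinged at the pocket's +x side, gives way downwards to under 2 N and then takes 3 mm at that side. If taken, a tube pressed on the flap stops firmly within 6 mm below the rim; if empty it goes down to the floor, 60 mm.
- pocket1 (a point): centre of the mouth of pocket 1, level with the rim, at (-24, 0) mm in the organiser's x, y; 44 mm square. Its 2.5 mm flap, just below the rim, is hinged at the pocket's +x side, gives way downwards to under 2 N and then takes 3 mm at that side. If taken, a tube pressed on the flap stops firmly within 6 mm below the rim; if empty it goes down to the floor, 60 mm.
- pocket2 (a point): centre of the mouth of pocket 2, level with the rim, at (-24, 48) mm in the organiser's x, y; 44 mm square. Its 2.5 mm flap, just below the rim, is hinged at the pocket's +x side, gives way downwards to under 2 N and then takes 3 mm at that side. If taken, a tube pressed on the flap stops firmly within 6 mm below the rim; if empty it goes down to the floor, 60 mm.
- pocket3 (a point): centre of the mouth of pocket 3, level with the rim, at (24, -48) mm in the organiser's x, y; 44 mm square. Its 2.5 mm flap, just below the rim, is hinged at the pocket's +x side, gives way downwards to under 2 N and then takes 3 mm at that side. If taken, a tube pressed on the flap stops firmly within 6 mm below the rim; if empty it goes down to the floor, 60 mm.
- pocket4 (a point): centre of the mouth of pocket 4, level with the rim, at (24, 0) mm in the organiser's x, y; 44 mm square. Its 2.5 mm flap, just below the rim, is hinged at the pocket's +x side, gives way downwards to under 2 N and then takes 3 mm at that side. If taken, a tube pressed on the flap stops firmly within 6 mm below the rim; if empty it goes down to the floor, 60 mm.
- pocket5 (a point): centre of the mouth of pocket 5, level with the rim, at (24, 48) mm in the organiser's x, y; 44 mm square. Its 2.5 mm flap, just below the rim, is hinged at the pocket's +x side, gives way downwards to under 2 N and then takes 3 mm at that side. If taken, a tube pressed on the flap stops firmly within 6 mm below the rim; if empty it goes down to the floor, 60 mm.
- tube_red_mid (a point): centre (half-way up) of the clear rigid tube with a red cap and a red foot, holding brass hooks; a closed plain cylinder 30 mm across and 120 mm tall, 60 to 130 g, standing upright on the bench; z towards the cap (the top 30 mm). Standing in an empty pocket its top is 60 mm above the rim; its centre is then 65 mm above the bench.
- tube_yellow_mid (a point): centre (half-way up) of the clear rigid tube with a yellow cap and a yellow foot, holding brass hooks; a closed plain cylinder 30 mm across and 120 mm tall, 60 to 130 g, standing upright on the bench; z towards the cap (the top 30 mm). Standing in an empty pocket its top is 60 mm above the rim; its centre is then 65 mm above the bench.
- glue: yellow glue bottle, 48 mm across, 125 mm tall. Bystander, loose, must stay where it is. Origin: centre of its underside.
- varnish: amber jar with black cap, 60 mm across, 85 mm tall. Bystander, loose, must stay where it is. Origin: centre of its underside.
- tape: roll of blue tape lying flat, 90 mm across, 25 mm high. Bystander, loose, must stay where it is. Origin: centre of its underside.
- mug: white cup without a handle, 72 mm across, 90 mm tall. Bystander, loose, must stay where it is. Origin: centre of its underside.
- caul: dark wooden block, 70 mm (x) by 35 mm (y), 32 mm high. Bystander, loose, must stay where it is. Origin: centre of its underside.
- spool: green spool standing on end, 52 mm across, 52 mm high. Bystander, loose, must stay where it is. Origin: centre of its underside.
- driver: screwdriver lying along its x axis, about 200 mm long, up to 26 mm high, beyond the organiser. Bystander, loose, must stay where it is. Origin: centre of its underside.
Not all that is in view belongs to the job. What is shaped like the part that bears tube_red_mid but green is not meant. Several things look just like the organiser: the one meant starts nearest to the robot's base.

How it is judged (in metres and radians):
At the end, for the whole second after the job is handed in: Both tubes stand in pockets of the organiser: each tube's centre lies over the organiser and under 73 mm above its underside (65 mm when standing on a pocket's floor), cap up, leaning less than 0.35 rad, at rest (under 0.02 m/s) (x of tube_red_mid in the frame of organiser between -0.06 and 0.06 m and y of tube_red_mid in the frame of organiser between -0.085 and 0.085 m and z of each of tube_red_mid, tube_yellow_mid in the frame of organiser below 0.073 m and angle between each of tube_red_mid, tube_yellow_mid's own z axis and vertical below 0.35 rad and linear speed of each of tube_red, tube_yellow below 0.02 m/s and x of tube_yellow_mid in the frame of organiser between -0.06 and 0.06 m and y of tube_yellow_mid in the frame of organiser between -0.085 and 0.085 m); the robot touches nothing.
It fails at once if the red-capped tube is dropped or thrown (faster than 0.6 m/s with no finger on it) (linear speed of tube_red above 0.6 m/s and contact force between the fingers and tube_red below 0.05 N).
It fails at once if the yellow-capped tube is dropped or thrown (faster than 0.6 m/s with no finger on it) (linear speed of tube_yellow above 0.6 m/s and contact force between the fingers and tube_yellow below 0.05 N).
It fails at once if a bystander is moved by more than 30 mm or knocked over (distance of any of glue, varnish, tape, mug, caul, spool, driver from where it was at the start of the episode above 0.03 m or angle between any of glue, varnish, tape, mug, caul, spool's own z axis and vertical above 0.5 rad).
It also fails if it takes over 72 s, if anything falls off the work surface, if the arm or the gripper's body presses on something with over 40 N, if the wrist force passes 120 N, or if a joint passes its speed limit or range.

## Working session

There is one attempt and no reset: what is moved stays moved. The work goes in short steps, Python scripts to look and compute and a tool call to move; the robot and the scene stay as the last step left them, time stands still between calls to the robot, and variables do not carry over. Pictures are saved under pics/ and viewed, at most 10 in all, crops included, and the job is handed in when it is done.

Besides the shell and the picture viewer there is one more tool, called after "Call:" as name(argument=value, ...), one argument or row to a line, values as JSON. drive_tool: Moves the arm, as the interface text tells. Its arguments: {"type":"object","properties":{"motion":{"type":"array","items":{"type":"array"}},"gripper":{"type":"number"}},"required":["motion"]}

```bash
ls; mkdir -p pics; python3 - <<'E'
from rig import *
import cv2
for n in("scene","top"):
    cv2.imwrite(f"pics/{n}0.png",capture(n)[:,:,::-1]); i=camera_info(n); print(i)
print(camera_info("wrist"))
s=read_state();print(s["tcp_rot"],s["position"],s["time_s"],s["opening"])
E
```

```text
pics
{'fovy': 46.83726455306905, 'cx': 322.9963662983506, 'cy': 191.08669441543975, 'k1': -0.013189530053974568, 'xyz': array([1.17652624, 0.57393628, 0.90161735]), 'orientation': array([[-0.71378723,  0.49753803, -0.49291348],
       [ 0.70029356,  0.51690778, -0.49233655],
       [ 0.00983465, -0.69660768, -0.71738485]])}
{'fovy': 44.50148105703407, 'cx': 325.0978846408364, 'cy': 204.18897050210623, 'k1': -0.11098555940763229, 'xyz': array([ 0.46155725, -0.00908117,  1.10825242]), 'orientation': array([[ 0.00849522, -0.98836596,  0.15185705],
       [-0.99996148, -0.00806172,  0.00347015],
       [-0.00220554, -0.15188069, -0.98839637]])}
{'fovy': 61.88161397871883, 'cx': 322.0180688094028, 'cy': 202.7914846065776, 'k1': 0.0070022376716379385, 'T_tool_cam': array([[ 1.39650346e-03, -9.60861190e-01, -2.77026756e-01,
         7.61502842e-02],
       [ 9.99999024e-01,  1.32799546e-03,  4.34913928e-04,
         6.06108740e-04],
       [-5.00016401e-05, -2.77027093e-01,  9.60862106e-01,
        -1.62835296e-01],
       [ 0.00000000e+00,  0.00000000e+00,  0.00000000e+00,
         1.00000000e+00]])}
[[ 9.39433550e-01  3.42730916e-01 -3.53957770e-04]
 [ 3.42730939e-01 -9.39431613e-01  1.93619510e-03]
 [ 3.31074803e-04 -1.94023892e-03 -9.99998063e-01]] [ 0.21409256 -0.58646833  0.22168916] 0.1 1.0010915417967934
```

View pics/top0.png

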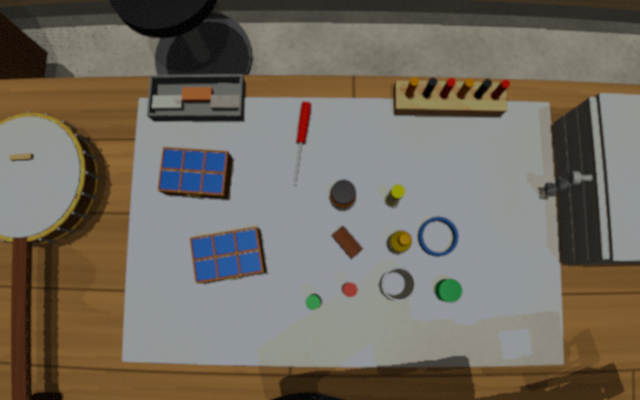

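View pics/scene0.png

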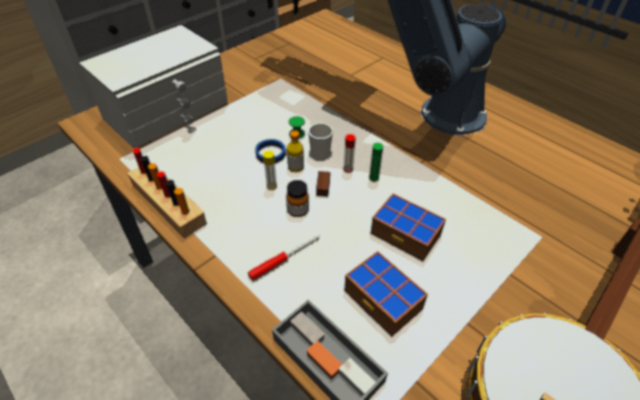

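The top view shows two flap organisers, at (195,172) and (227,255). The lower one lies nearer the base, which is off the bottom edge. The red cap is at (349,290), the yellow cap at (397,192) and the green decoy at (313,302). The glue, with its orange cap, is at (401,241). In the scene view the red cap is at (350,140), the yellow at (269,156) and the green decoy at (376,160).

```bash
cat > h.py <<'E'
import numpy as np, cv2
from rig import *
def cam(n,st=None):
    i=camera_info(n); f=200/np.tan(np.radians(i["fovy"]/2))
    if n=="wrist":
        T=np.array(i["T_tool_cam"]); R=np.array(st["tcp_rot"]); return f,i,R@T[:3,:3],R@T[:3,3]+np.array(st["position"])
    return f,i,np.array(i["orientation"]),np.array(i["xyz"])
def ray(c,uv):
    f,i,R,p=c; d=np.array([(uv[0]-i["cx"])/f,(uv[1]-i["cy"])/f]); x=d.copy()
    for _ in range(10): x=d/(1+i["k1"]*(x@x))
    r=R@np.array([x[0],x[1],1]); return p,r/np.linalg.norm(r)
def onplane(c,uv,z):
    p,d=ray(c,uv); return p+d*(z-p[2])/d[2]
def tri(c1,u1,c2,u2):
    p,d=ray(c1,u1);q,e=ray(c2,u2)
    s,t=np.linalg.lstsq(np.c_[d,-e],q-p,rcond=None)[0]
    a,b=p+s*d,q+t*e; return (a+b)/2,np.linalg.norm(a-b)
def blobs(img,lo,hi,amin=30):
    m=cv2.inRange(cv2.cvtColor(img,cv2.COLOR_RGB2HSV),np.array(lo),np.array(hi))
    n,l,s,c=cv2.connectedComponentsWithStats(m)
    return [(c[k].round(1),s[k,4]) for k in range(1,n) if s[k,4]>=amin],m
E
python3 - <<'E'
from h import *
im={n:cv2.imread(f"pics/{n}0.png")[:,:,::-1].copy() for n in("top","scene")}
C={n:cam(n) for n in im}
for n in im:
    for k,(lo,hi) in dict(red=((0,150,60),(6,255,255)),red2=((172,130,60),(180,255,255)),yel=((25,150,80),(33,255,255)),grn=((50,120,50),(80,255,255))).items(): print(n,k,[(tuple(map(float,b[0])),int(b[1])) for b in blobs(im[n],lo,hi,12)[0]])
m=blobs(im["top"],(105,120,60),(125,255,255))[1]
m=cv2.morphologyEx(m,cv2.MORPH_CLOSE,np.ones((7,7)))
for c in cv2.findContours(m,0,2)[0]:
    if cv2.contourArea(c)<1500: continue
    q=np.array([onplane(C["top"],p[0].astype(float),.064)[:2] for p in c])
    r=cv2.minAreaRect((q*1000).astype(np.float32)); print("org",cv2.boundingRect(c),r,np.hypot(*r[0]))
t=cv2.resize(im["top"][150:350,150:450],None,fx=2.6,fy=2.6,interpolation=2)
cv2.imwrite("pics/crop1.png",t[:,:,::-1])
E
```

```text
top red [((450.5, 82.2), 60), ((504.9, 83.5), 55), ((303.3, 121.7), 332), ((349.2, 289.2), 125)]
top red2 []
top yel [((81.9, 173.5), 22), ((397.1, 191.4), 138), ((72.9, 204.4), 23), ((60.3, 220.8), 12), ((397.2, 242.8), 157)]
top grn [((448.4, 289.9), 438), ((313.0, 301.5), 147)]
scene red [((349.8, 140.3), 103), ((137.5, 155.3), 85), ((162.1, 180.9), 113), ((267.3, 265.7), 370)]
scene red2 []
scene yel [((294.5, 148.3), 143), ((268.3, 155.1), 74)]
scene grn [((296.2, 121.7), 119), ((301.2, 133.8), 13), ((377.5, 147.1), 63), ((374.8, 162.1), 71), ((375.0, 177.2), 13)]
org (193, 231, 67, 49) ((510.9508972167969, 206.60647583007812), (86.9322280883789, 136.68185424804688), 10.088187217712402) 551.1415927160409
org (160, 150, 65, 43) ((694.9658813476562, 288.6372985839844), (136.63951110839844, 87.65000915527344), 86.2982406616211) 752.5218045818904
```

View pics/crop1.png

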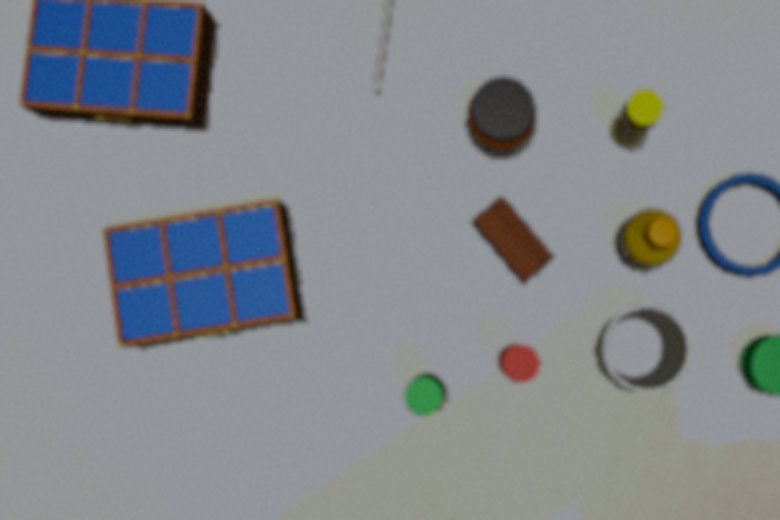

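The crop confirms the picks. The organiser meant is the nearer of the two, at crop (205,270), 0.551 m from the base against 0.753 m. The red cap is at (519,362), with the green decoy beside it at (425,395). The yellow tube is at (645,107), and the glue at (650,237) is a different object.

```bash
python3 - <<'E'
from h import *
T,S=cam("top"),cam("scene")
for n,a,b in(("red",(349.2,289.2),(349.8,140.3)),("yel",(397.1,191.4),(268.3,155.1)),("green",(313,301.5),(377.5,147.1)),("glue",(397.2,242.8),(294.5,148.3))):
    print(n,tri(T,a,S,b),onplane(T,a,.12),onplane(T,a,.115))
for n,a,z in(("mug",(397,284),.09),("caul",(347,242),.032),("varn",(343,192),.08),("spool",(449,290),.052)): print(n,onplane(T,a,z))
E
```

```text
red (array([ 0.44267691, -0.05727773,  0.10528491]), np.float64(0.0034786691557752844)) [ 0.44186006 -0.05525067  0.12      ] [ 0.4417604  -0.05548427  0.115     ]
yel (array([ 0.64401202, -0.15616453,  0.11193856]), np.float64(0.0037744687297197542)) [ 0.64122935 -0.15356585  0.12      ] [ 0.64213839 -0.15429686  0.115     ]
green (array([0.41694098, 0.01658852, 0.11174517]), np.float64(0.0011899854879395065)) [0.41694122 0.01683694 0.12      ] [0.41671549 0.01696807 0.115     ]
glue (array([ 0.54307034, -0.16407266,  0.06947431]), np.float64(0.011510171428644673)) [ 0.5354268  -0.15238764  0.12      ] [ 0.53580054 -0.15311269  0.115     ]
mug [ 0.45238581 -0.1554761   0.09      ]
caul [ 0.54303318 -0.05426768  0.032     ]
varn [ 0.64619737 -0.04349565  0.08      ]
spool [ 0.43935692 -0.27334435  0.052     ]
```

Triangulating the caps gives heights of 0.105 and 0.112 m, close to the expected 0.105. The organiser's size and angle also fit, with its x axis at about 10° in world. Next I plan the approach to red, closing along the organiser's x so the fingers stay clear of the mug and the green tube.

```bash
cat >> h.py <<'E'
def plan(xyz,yaw,n=None,smax=48,rmax=.145):
    """rows to bring TCP to xyz, tool y axis at world angle yaw (deg), tool straight down"""
    s=read_state(); R=np.array(s["tcp_rot"]); p=np.array(s["position"])
    a=np.radians(yaw); Rt=np.c_[[np.sin(a)*-1*-1,-np.cos(a),0],[np.cos(a),np.sin(a),0],[0,0,-1]]
    if np.linalg.det(Rt)<0: Rt[:,0]*=-1
    from scipy.spatial.transform import Rotation as Ro
    v=Ro.from_matrix(R.T@Rt).as_rotvec(); d=np.array(xyz)-p
    n=n or int(max(np.ceil(np.linalg.norm(v)/rmax),np.ceil(np.linalg.norm(d)*1000/smax),1))
    print("n",n,"d",(d*1000).round(1),"pos",p.round(4),"F",np.round(s["force"],1),"q",np.round(s["joint_positions"]),"t",s["time_s"])
    r0=(v/n).round(3)
    for k in range(n):
        print([(R.T@d*1000/n).round(0).tolist(),r0.tolist()],end=",\n" if k%5==4 else ",")
        R=R@Ro.from_rotvec(r0).as_matrix()
    print()
E
python3 -c "
from h import *
plan((.442,-.056,.222),10)"
```

```text
n 13 d [2.279e+02 5.305e+02 3.000e-01] pos [ 0.2141 -0.5865  0.2217] F [-0.5 -0.9  0.3] q [-80.  30.  82.  -0.  68. -10.] t 0.1
[[30.0, -32.0, 0.0], [-0.0, -0.0, -0.107]],[[34.0, -29.0, 0.0], [-0.0, -0.0, -0.107]],[[37.0, -25.0, 0.0], [-0.0, -0.0, -0.107]],[[39.0, -21.0, 0.0], [-0.0, -0.0, -0.107]],[[41.0, -17.0, 0.0], [-0.0, -0.0, -0.107]],
[[43.0, -12.0, 0.0], [-0.0, -0.0, -0.107]],[[44.0, -8.0, 0.0], [-0.0, -0.0, -0.107]],[[44.0, -3.0, 0.0], [-0.0, -0.0, -0.107]],[[44.0, 2.0, 0.0], [-0.0, -0.0, -0.107]],[[44.0, 7.0, 0.0], [-0.0, -0.0, -0.107]],
[[43.0, 11.0, 0.0], [-0.0, -0.0, -0.107]],[[42.0, 16.0, 0.0], [-0.0, -0.0, -0.107]],[[40.0, 20.0, 0.0], [-0.0, -0.0, -0.107]],
```

Call:
drive_tool(
  motion=[
    [[30,-32,0],[0,0,-0.107]],
    [[34,-29,0],[0,0,-0.107]],
    [[37,-25,0],[0,0,-0.107]],
    [[39,-21,0],[0,0,-0.107]],
    [[41,-17,0],[0,0,-0.107]],
  ],
  gripper=1,
)

```text
time_s: 0.6
position: [0.3021, -0.3814, 0.2222]
tcp_rot: [[0.631, 0.776, -0.0], [0.776, -0.631, 0.001], [0.001, -0.001, -1.0]]
force: [0.0, -0.0, -0.1]
opening: 0.998
grasp_force: 0.0
```

Call:
drive_tool(
  motion=[
    [[43,-12,0],[0,0,-0.107]],
    [[44,-8,0],[0,0,-0.107]],
    [[44,-3,0],[0,0,-0.107]],
    [[44,2,0],[0,0,-0.107]],
    [[44,7,0],[0,0,-0.107]],
  ],
)

```text
time_s: 1.1
position: [0.3903, -0.1777, 0.2225]
tcp_rot: [[0.147, 0.989, -0.0], [0.989, -0.147, 0.0], [0.0, -0.0, -1.0]]
force: [1.8, -0.4, 0.4]
opening: 1.0
grasp_force: 0.0
```

Call:
drive_tool(
  motion=[
    [[43,11,0],[0,0,-0.107]],
    [[42,16,0],[0,0,-0.107]],
    [[40,20,0],[0,0,-0.107]],
    [[0,0,0],[0,0,0]],
    [[0,0,0],[0,0,0]],
  ],
)

```text
time_s: 1.6
position: [0.4426, -0.0553, 0.2223]
tcp_rot: [[-0.172, 0.985, -0.001], [0.985, 0.172, -0.0], [-0.0, -0.001, -1.0]]
force: [-0.1, 0.2, 0.2]
opening: 1.001
grasp_force: 0.0
```

```bash
python3 - <<'E'
from h import *
s=read_state();im=capture("wrist");c=cam("wrist",s)
cv2.imwrite("pics/w1.png",im[:,:,::-1])
for b in blobs(im,(0,130,50),(6,255,255),200)[0]+blobs(im,(172,130,50),(180,255,255),200)[0]: print(b,onplane(c,b[0],.12))
plan((.442,-.056,.222),10)
E
```

```text
(array([320.6, 204. ]), np.int32(576)) [ 0.44207431 -0.0575337   0.12      ]
n 1 d [-0.4  0.3 -0.3] pos [ 0.4424 -0.0563  0.2223] F [0.1 0.5 0.1] q [-22.  17. 107.  -0.  57. -31.] t 1.65
[[0.0, -0.0, 0.0], [-0.001, 0.0, -0.004]],
```

View pics/w1.png

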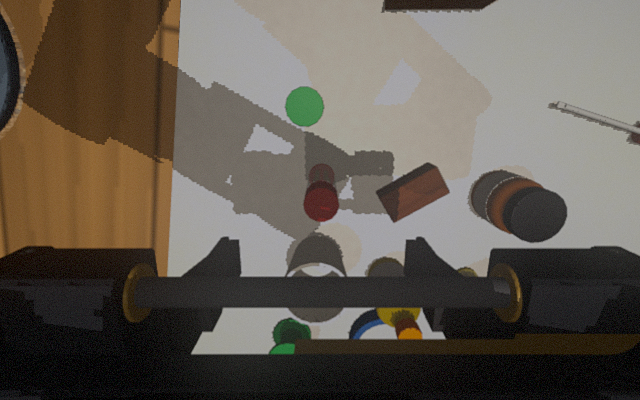

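Wrist view: the red cap is centred at (321,203), which gives (0.442, -0.057) and agrees with the first measurement. The green decoy is well clear at (305,106). I descend and grip.

Call:
drive_tool(
  motion=[
    [[-1,0,40],[0,0,0]],
    [[0,0,40],[0,0,0]],
    [[0,0,40],[0,0,0]],
    [[0,0,21],[0,0,0]],
    [[0,0,0],[0,0,0]],
  ],
)

```text
time_s: 2.15
position: [0.4405, -0.0583, 0.0791]
tcp_rot: [[-0.165, 0.986, -0.006], [0.986, 0.165, 0.002], [0.003, -0.006, -1.0]]
force: [0.4, 0.2, 0.2]
opening: 1.001
grasp_force: 0.0
```

Call:
drive_tool(
  motion=[
    [[0,0,0],[0,0,0]],
    [[0,0,0],[0,0,0]],
    [[0,0,0],[0,0,0]],
    [[0,0,0],[0,0,0]],
    [[0,0,0],[0,0,0]],
  ],
  gripper=0,
)

```text
time_s: 2.65
position: [0.4433, -0.0573, 0.0823]
tcp_rot: [[-0.169, 0.986, 0.002], [0.986, 0.169, -0.001], [-0.001, 0.001, -1.0]]
force: [0.3, -1.0, 0.8]
opening: 0.63
grasp_force: 0.0
```

Call:
drive_tool(
  motion=[
    [[0,0,0],[0,0,0]],
    [[0,0,0],[0,0,0]],
    [[0,0,0],[0,0,0]],
    [[0,0,0],[0,0,0]],
    [[0,0,0],[0,0,0]],
  ],
)

```text
time_s: 3.15
position: [0.4428, -0.0571, 0.0815]
tcp_rot: [[-0.169, 0.986, -0.0], [0.986, 0.169, 0.0], [0.0, -0.0, -1.0]]
force: [-0.3, 0.4, 0.0]
opening: 0.338
grasp_force: 30.0
```

Call:
drive_tool(
  motion=[
    [[0,0,-10],[0,0,0]],
    [[0,0,-30],[0,0,0]],
    [[0,0,-40],[0,0,0]],
    [[0,0,-40],[0,0,0]],
    [[0,0,-30],[0,0,0]],
  ],
)

```text
time_s: 3.65
position: [0.4431, -0.0572, 0.2344]
tcp_rot: [[-0.169, 0.986, 0.002], [0.986, 0.169, -0.001], [-0.001, 0.002, -1.0]]
force: [0.4, 0.2, -1.6]
opening: 0.34
grasp_force: 30.0
```

```bash
python3 -c "
from h import *
print(read_state()['grasp_force'])
plan((.4958,.1555,.230),10,smax=40)"
```

```text
29.95785103412345
n 6 d [ 52.7 212.7  -4.4] pos [ 0.4431 -0.0572  0.2344] F [ 0.4  0.2 -1.6] q [-22.  15. 106.   0.  59. -31.] t 3.65
[[33.0, 15.0, 1.0], [0.0, 0.0, -0.001]],[[33.0, 15.0, 1.0], [0.0, 0.0, -0.001]],[[33.0, 15.0, 1.0], [0.0, 0.0, -0.001]],[[33.0, 15.0, 1.0], [0.0, 0.0, -0.001]],[[33.0, 15.0, 1.0], [0.0, 0.0, -0.001]],
[[33.0, 15.0, 1.0], [0.0, 0.0, -0.001]],
```

Call:
drive_tool(
  motion=[
    [[33,15,1],[0,0,0]],
    [[33,15,1],[0,0,0]],
    [[33,15,1],[0,0,0]],
    [[33,15,1],[0,0,0]],
    [[33,15,1],[0,0,0]],
  ],
)

```text
time_s: 4.15
position: [0.4887, 0.1195, 0.2272]
tcp_rot: [[-0.169, 0.986, 0.0], [0.986, 0.169, -0.0], [-0.0, 0.0, -1.0]]
force: [0.7, -1.0, -0.8]
opening: 0.336
grasp_force: 30.0
```

Call:
drive_tool(
  motion=[
    [[0,0,0],[0,0,0]],
    [[0,0,0],[0,0,0]],
  ],
)

```text
time_s: 4.35
position: [0.4883, 0.1187, 0.2268]
tcp_rot: [[-0.171, 0.985, -0.0], [0.985, 0.171, -0.001], [-0.0, -0.001, -1.0]]
force: [-0.6, 0.0, -1.0]
opening: 0.338
grasp_force: 30.0
```

```bash
python3 - <<'E'
from h import *
s=read_state();im=capture("wrist");c=cam("wrist",s)
cv2.imwrite("pics/w2.png",im[:,:,::-1])
bl,m=blobs(im,(105,120,40),(125,255,255),300)
for b in bl:
    p=onplane(c,b[0],.0635);q=p[:2]-[.511,.207];a=np.radians(10.09);R=np.array([[np.cos(a),np.sin(a)],[-np.sin(a),np.cos(a)]])
    print(b,p.round(4),"org",(R@q*1000).round(1))
m=cv2.morphologyEx(m,cv2.MORPH_CLOSE,np.ones((15,15)))
ct=max(cv2.findContours(m,0,2)[0],key=cv2.contourArea)
q=np.array([onplane(c,p[0].astype(float),.0635)[:2] for p in ct])
print(cv2.minAreaRect((q*1000).astype(np.float32)))
plan((.4958,.1555,.230),10,smax=40)
E
```

```text
(array([624.4,   6.9]), np.int32(478)) [0.7188 0.3189 0.0635] org [224.1  73.8]
(array([560.3,  32.9]), np.int32(2480)) [0.6721 0.2904 0.0635] org [173.2  53.9]
(array([337. ,  42.5]), np.int32(2383)) [0.4793 0.2492 0.0635] org [-23.8  47.1]
(array([390.9,  42.1]), np.int32(2398)) [0.5266 0.2578 0.0635] org [24.3 47.2]
(array([610.5,  46.7]), np.int32(2397)) [0.7201 0.2873 0.0635] org [219.9  42.4]
(array([537.5,  89.2]), np.int32(2173)) [0.669  0.2422 0.0635] org [161.7   6.9]
(array([586.1, 101.8]), np.int32(2104)) [0.7172 0.2392 0.0635] org [208.7  -4.4]
(array([336.4,  99.3]), np.int32(2094)) [0.4878 0.2016 0.0635] org [-23.8  -1.2]
(array([387.9,  99. ]), np.int32(2072)) [0.535  0.2101 0.0635] org [24.2 -1.1]
(array([385.1, 144.5]), np.int32(1275)) [0.5419 0.1687 0.0635] org [ 23.7 -43.1]
(array([338.7, 148.3]), np.int32(1327)) [0.4984 0.1573 0.0635] org [-21.2 -46.7]
((511.4891052246094, 206.02471923828125), (89.10018157958984, 138.19532775878906), 10.107587814331055)
n 1 d [ 7.5 37.6  3.3] pos [0.4883 0.1179 0.2267] F [-0.9  0.1 -0.9] q [ 1. 21. 99. -0. 60. -9.] t 4.4
[[36.0, 14.0, -3.0], [-0.001, 0.0, -0.004]],
```

View pics/w2.png

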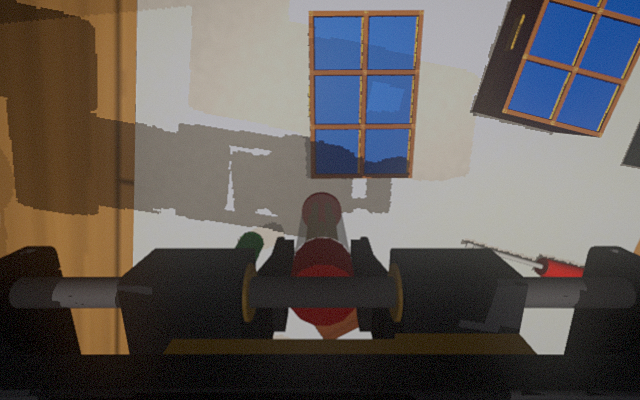

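Wrist view: the organiser's flaps span about (310–422, 12–177), and the tube hangs upright with its foot at (321,210). Flap centres fit the 48 mm grid within 1 mm, with the centre refined to (0.511, 0.206). I go over the pocket at (-24,-48) and probe it.

Call:
drive_tool(
  motion=[
    [[35,13,0],[0,0,0]],
    [[0,0,20],[0,0,0]],
    [[0,0,30],[0,0,0]],
    [[0,0,20],[0,0,0]],
    [[0,0,0],[0,0,0]],
  ],
)

```text
time_s: 4.9
position: [0.4933, 0.1532, 0.1543]
tcp_rot: [[-0.167, 0.986, -0.007], [0.986, 0.167, -0.001], [0.0, -0.007, -1.0]]
force: [-0.1, -0.4, -1.1]
opening: 0.334
grasp_force: 30.0
```

Call:
drive_tool(
  motion=[
    [[0,0,3],[0,0,0]],
    [[0,0,3],[0,0,0]],
    [[0,0,3],[0,0,0]],
    [[0,0,2],[0,0,0]],
    [[0,0,0],[0,0,0]],
  ],
)

```text
time_s: 5.4
position: [0.4958, 0.1548, 0.1457]
tcp_rot: [[-0.169, 0.986, 0.0], [0.986, 0.169, 0.0], [-0.0, 0.0, -1.0]]
force: [-0.4, 0.4, 0.0]
opening: 0.338
grasp_force: 30.0
```

Call:
drive_tool(
  motion=[
    [[0,0,2],[0,0,0]],
    [[0,0,2],[0,0,0]],
    [[0,0,1],[0,0,0]],
    [[0,0,0],[0,0,0]],
  ],
)

```text
time_s: 5.8
position: [0.4957, 0.1549, 0.1404]
tcp_rot: [[-0.169, 0.986, -0.0], [0.986, 0.169, -0.0], [0.0, -0.0, -1.0]]
force: [0.3, -0.5, 0.3]
opening: 0.34
grasp_force: 30.0
```

Call:
drive_tool(
  motion=[
    [[0,0,2],[0,0,0]],
    [[0,0,1],[0,0,0]],
    [[0,0,0],[0,0,0]],
  ],
)

```text
time_s: 6.1
position: [0.4955, 0.1548, 0.1373]
tcp_rot: [[-0.169, 0.986, -0.001], [0.986, 0.169, -0.0], [0.0, -0.001, -1.0]]
force: [-0.0, -0.6, 0.1]
opening: 0.34
grasp_force: 30.0
```

It's already 9 mm below the rim with about 1 N, so this pocket is empty. I lower the tube.

Call:
drive_tool(
  motion=[
    [[0,0,6],[0,0,0]],
    [[0,0,6],[0,0,0]],
    [[0,0,6],[0,0,0]],
    [[0,0,4],[0,0,0]],
    [[0,0,0],[0,0,0]],
  ],
)

```text
time_s: 6.6
position: [0.495, 0.1547, 0.1146]
tcp_rot: [[-0.169, 0.986, -0.002], [0.986, 0.169, -0.0], [0.0, -0.002, -1.0]]
force: [0.1, 0.2, -0.4]
opening: 0.34
grasp_force: 30.0
```

Call:
drive_tool(
  motion=[
    [[0,0,7],[0,0,0]],
    [[0,0,7],[0,0,0]],
    [[0,0,7],[0,0,0]],
    [[0,0,3],[0,0,0]],
    [[0,0,0],[0,0,0]],
  ],
)

```text
time_s: 7.1
position: [0.4953, 0.1548, 0.0909]
tcp_rot: [[-0.169, 0.986, -0.001], [0.986, 0.169, -0.0], [0.0, -0.001, -1.0]]
force: [-0.0, -0.1, -0.6]
opening: 0.336
grasp_force: 30.0
```

Call:
drive_tool(
  motion=[
    [[0,0,2],[0,0,0]],
    [[0,0,1],[0,0,0]],
    [[0,0,1],[0,0,0]],
    [[0,0,0],[0,0,0]],
  ],
)

```text
time_s: 7.5
position: [0.4958, 0.1548, 0.0876]
tcp_rot: [[-0.169, 0.986, 0.0], [0.986, 0.169, 0.0], [-0.0, 0.0, -1.0]]
force: [-0.4, -1.0, -0.6]
opening: 0.334
grasp_force: 30.0
```

Call:
drive_tool(
  motion=[
    [[0,0,1],[0,0,0]],
    [[0,0,1],[0,0,0]],
    [[0,0,0],[0,0,0]],
  ],
)

```text
time_s: 7.8
position: [0.496, 0.1548, 0.0865]
tcp_rot: [[-0.169, 0.986, 0.001], [0.986, 0.169, 0.0], [-0.0, 0.001, -1.0]]
force: [-1.4, -0.3, 5.8]
opening: 0.336
grasp_force: 30.0
```

Floor contact at TCP z 0.0865, as expected. I release and retreat.

Call:
drive_tool(
  motion=[
    [[0,0,0],[0,0,0]],
    [[0,0,0],[0,0,0]],
    [[0,0,0],[0,0,0]],
    [[0,0,0],[0,0,0]],
    [[0,0,0],[0,0,0]],
  ],
  gripper=1,
)

```text
time_s: 8.3
position: [0.4957, 0.1548, 0.0854]
tcp_rot: [[-0.169, 0.986, -0.0], [0.986, 0.169, 0.0], [0.0, -0.0, -1.0]]
force: [-0.1, -0.4, -0.1]
opening: 0.705
grasp_force: 0.0
```

Call:
drive_tool(
  motion=[
    [[0,0,-10],[0,0,0]],
    [[0,0,-30],[0,0,0]],
    [[0,0,-35],[0,0,0]],
    [[0,0,-35],[0,0,0]],
    [[0,0,-35],[0,0,0]],
  ],
)

```text
time_s: 8.8
position: [0.4955, 0.1548, 0.2326]
tcp_rot: [[-0.169, 0.986, 0.0], [0.986, 0.169, 0.0], [-0.0, 0.0, -1.0]]
force: [1.5, 0.1, -0.1]
opening: 0.992
grasp_force: 0.0
```

```bash
python3 - <<'E'
from h import *
im=capture("scene");c=cam("scene")
for b in blobs(im,(0,150,60),(6,255,255),20)[0]: print(b, onplane(c,b[0],.11))
plan((.643,-.156,.232),10,smax=40)
E
```

```text
(array([137.9, 156.2]), np.int32(97)) [ 0.88782519 -0.38843715  0.11      ]
(array([162.1, 181. ]), np.int32(115)) [ 0.89078401 -0.26533613  0.11      ]
(array([398.9, 189.9]), np.int32(128)) [0.49845636 0.15426455 0.11      ]
(array([267.2, 265.7]), np.int32(368)) [0.86587776 0.10399924 0.11      ]
n 9 d [ 143.9 -311.4   -6.3] pos [0.4991 0.1554 0.2383] F [ 0.7 -0.9  3.3] q [ 5. 21. 96.  0. 62. -5.] t 8.85
[[-37.0, 10.0, 1.0], [0.001, 0.0, -0.0]],[[-37.0, 10.0, 1.0], [0.001, 0.0, -0.0]],[[-37.0, 10.0, 1.0], [0.001, 0.0, -0.0]],[[-37.0, 10.0, 1.0], [0.001, 0.0, -0.0]],[[-37.0, 10.0, 1.0], [0.001, 0.0, -0.0]],
[[-37.0, 10.0, 1.0], [0.001, 0.0, -0.0]],[[-37.0, 10.0, 1.0], [0.001, 0.0, -0.0]],[[-37.0, 10.0, 1.0], [0.001, 0.0, -0.0]],[[-37.0, 10.0, 1.0], [0.001, 0.0, -0.0]],
```

Red stands in place, with its cap at scene (399,190) over the pocket. Now the yellow tube.

Call:
drive_tool(
  motion=[
    [[-37,10,0],[0,0,0]],
    [[-37,10,0],[0,0,0]],
    [[-37,10,0],[0,0,0]],
    [[-37,10,0],[0,0,0]],
    [[-37,10,0],[0,0,0]],
  ],
)

```text
time_s: 9.35
position: [0.5767, -0.0204, 0.2311]
tcp_rot: [[-0.169, 0.986, 0.001], [0.986, 0.169, 0.0], [-0.0, 0.001, -1.0]]
force: [0.4, 0.3, -0.1]
opening: 0.997
grasp_force: 0.0
```

Call:
drive_tool(
  motion=[
    [[-37,10,0],[0,0,0]],
    [[-37,10,0],[0,0,0]],
    [[-37,10,0],[0,0,0]],
    [[-37,10,0],[0,0,0]],
    [[0,0,0],[0,0,0]],
  ],
)

```text
time_s: 9.85
position: [0.6428, -0.1635, 0.2308]
tcp_rot: [[-0.165, 0.986, 0.003], [0.986, 0.165, -0.003], [-0.004, 0.003, -1.0]]
force: [-0.2, 0.0, 0.4]
opening: 1.0
grasp_force: 0.0
```

```bash
python3 - <<'E'
from h import *
s=read_state();im=capture("wrist");c=cam("wrist",s)
cv2.imwrite("pics/w3.png",im[:,:,::-1])
for b in blobs(im,(25,150,60),(33,255,255),200)[0]: print(b,onplane(c,b[0],.12))
plan((.643,-.156,.232),10)
E
```

```text
n 1 d [1.6 4.7 1.5] pos [ 0.6414 -0.1607  0.2305] F [ 0.6  0.3 -1.2] q [-24.  33.  76.  -0.  71. -33.] t 9.9
[[4.0, 2.0, -1.0], [0.001, 0.001, -0.008]],
```

View pics/w3.png

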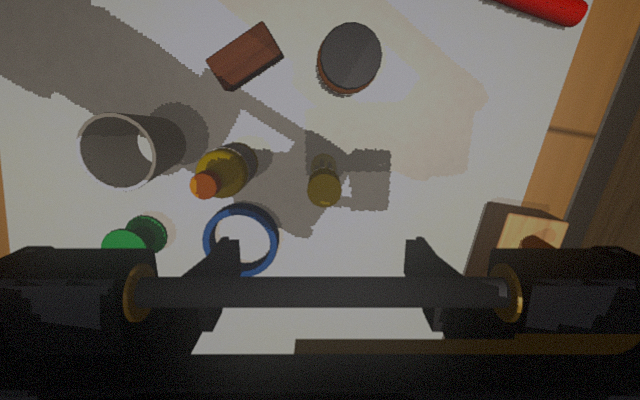

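Wrist view: the yellow cap top is at about (324,187) in shadow. The tape lies at (241,240) and the glue at (220,172).

```bash
python3 - <<'E'
from h import *
s=read_state();im=capture("wrist");c=cam("wrist",s);print(s["position"])
bl,m=blobs(im,(22,140,20),(34,255,255),100)
for b in bl: print(b,onplane(c,b[0],.12))
m[:,:280]=0;m[:,380:]=0
ct=max(cv2.findContours(m,0,2)[0],key=cv2.contourArea); print(cv2.boundingRect(ct),cv2.contourArea(ct))
x,y,w,h=cv2.boundingRect(ct); u=(x+w/2,y+h-w/2); p=onplane(c,u,.12); print(u,p)
plan((p[0],p[1],.2305),10)
E
```

```text
[ 0.64135809 -0.16067622  0.23050697]
(array([213.4, 163.3]), np.int32(356)) [ 0.54855144 -0.14559096  0.12      ]
(array([323.9, 193.1]), np.int32(410)) [ 0.64255034 -0.15536283  0.12      ]
(array([231.7, 191.5]), np.int32(136)) [ 0.56561048 -0.16698237  0.12      ]
(310, 179, 32, 31) 536.5
(326.0, 194.0) [ 0.64443559 -0.1558412   0.12      ]
n 1 d [4.  3.  0.1] pos [ 0.6405 -0.1588  0.2304] F [-0.   0.4  0.2] q [-24.  33.  76.   0.  71. -33.] t 9.95
[[2.0, 4.0, -0.0], [-0.001, -0.001, -0.006]],
```

Both views agree on (0.643, -0.1555).

Call:
drive_tool(
  motion=[
    [[3,3,30],[0,0,0]],
    [[0,0,40],[0,0,0]],
    [[0,0,40],[0,0,0]],
    [[0,0,39],[0,0,0]],
    [[0,0,0],[0,0,0]],
  ],
)

```text
time_s: 10.45
position: [0.6381, -0.1511, 0.0761]
tcp_rot: [[-0.171, 0.985, -0.013], [0.985, 0.171, 0.006], [0.008, -0.012, -1.0]]
force: [-0.9, 0.2, -0.4]
opening: 1.001
grasp_force: 0.0
```

Call:
drive_tool(
  motion=[
    [[0,0,0],[0,0,0]],
    [[0,0,0],[0,0,0]],
    [[0,0,0],[0,0,0]],
    [[0,0,0],[0,0,0]],
    [[0,0,0],[0,0,0]],
  ],
  gripper=0,
)

```text
time_s: 10.95
position: [0.6439, -0.1549, 0.083]
tcp_rot: [[-0.169, 0.986, 0.002], [0.986, 0.169, -0.001], [-0.001, 0.002, -1.0]]
force: [1.0, -0.5, 0.6]
opening: 0.631
grasp_force: 0.0
```

Call:
drive_tool(
  motion=[
    [[0,0,0],[0,0,0]],
    [[0,0,0],[0,0,0]],
    [[0,0,0],[0,0,0]],
    [[0,0,0],[0,0,0]],
    [[0,0,0],[0,0,0]],
  ],
)

```text
time_s: 11.45
position: [0.6433, -0.1547, 0.0815]
tcp_rot: [[-0.169, 0.986, -0.0], [0.986, 0.169, 0.0], [0.0, -0.0, -1.0]]
force: [0.1, 0.0, -0.4]
opening: 0.333
grasp_force: 30.0
```

Call:
drive_tool(
  motion=[
    [[0,0,-10],[0,0,0]],
    [[0,0,-30],[0,0,0]],
    [[0,0,-40],[0,0,0]],
    [[0,0,-40],[0,0,0]],
    [[0,0,-30],[0,0,0]],
  ],
)

```text
time_s: 11.95
position: [0.6439, -0.1549, 0.2349]
tcp_rot: [[-0.169, 0.986, 0.003], [0.986, 0.169, -0.001], [-0.002, 0.003, -1.0]]
force: [0.6, 0.0, -0.3]
opening: 0.334
grasp_force: 30.0
```

```bash
python3 -c "
from h import *
plan((.543,.163,.230),10,smax=40)"
```

```text
n 9 d [-100.9  317.9   -4.9] pos [ 0.6439 -0.1549  0.2349] F [ 0.6  0.  -0.3] q [-23.  32.  76.   0.  72. -33.] t 11.95
[[37.0, -5.0, 0.0], [0.0, 0.0, -0.001]],[[37.0, -5.0, 0.0], [0.0, 0.0, -0.001]],[[37.0, -5.0, 0.0], [0.0, 0.0, -0.001]],[[37.0, -5.0, 0.0], [0.0, 0.0, -0.001]],[[37.0, -5.0, 0.0], [0.0, 0.0, -0.001]],
[[37.0, -5.0, 0.0], [0.0, 0.0, -0.001]],[[37.0, -5.0, 0.0], [0.0, 0.0, -0.001]],[[37.0, -5.0, 0.0], [0.0, 0.0, -0.001]],[[37.0, -5.0, 0.0], [0.0, 0.0, -0.001]],
```

Call:
drive_tool(
  motion=[
    [[37,-5,0],[0,0,0]],
    [[37,-5,0],[0,0,0]],
    [[37,-5,0],[0,0,0]],
    [[37,-5,0],[0,0,0]],
    [[37,-5,0],[0,0,0]],
  ],
)

```text
time_s: 12.45
position: [0.5866, 0.0247, 0.2322]
tcp_rot: [[-0.169, 0.986, 0.0], [0.986, 0.169, 0.0], [0.0, 0.0, -1.0]]
force: [-0.2, 0.7, -1.2]
opening: 0.334
grasp_force: 30.0
```

Call:
drive_tool(
  motion=[
    [[37,-5,0],[0,0,0]],
    [[37,-5,0],[0,0,0]],
    [[37,-5,0],[0,0,0]],
    [[37,-5,0],[0,0,0]],
    [[0,0,0],[0,0,0]],
  ],
)

```text
time_s: 12.95
position: [0.5402, 0.1699, 0.2321]
tcp_rot: [[-0.174, 0.985, -0.001], [0.985, 0.174, 0.002], [0.002, -0.001, -1.0]]
force: [0.4, 0.3, -1.0]
opening: 0.336
grasp_force: 30.0
```

Call:
drive_tool(
  motion=[
    [[0,0,0],[0,0,0]],
    [[0,0,0],[0,0,0]],
  ],
)

```text
time_s: 13.15
position: [0.543, 0.1651, 0.2319]
tcp_rot: [[-0.169, 0.986, 0.001], [0.986, 0.169, -0.0], [-0.001, 0.001, -1.0]]
force: [0.2, -0.8, -0.5]
opening: 0.337
grasp_force: 30.0
```

Call:
drive_tool(
  motion=[
    [[-2,0,25],[0,0,0]],
    [[0,0,30],[0,0,0]],
    [[0,0,23],[0,0,0]],
    [[0,0,0],[0,0,0]],
    [[0,0,0],[0,0,0]],
  ],
)

```text
time_s: 13.65
position: [0.5436, 0.1628, 0.1537]
tcp_rot: [[-0.167, 0.986, -0.0], [0.986, 0.167, -0.0], [-0.0, -0.0, -1.0]]
force: [-0.1, 0.4, -0.8]
opening: 0.337
grasp_force: 30.0
```

Call:
drive_tool(
  motion=[
    [[0,0,4],[0,0,0]],
    [[0,0,3],[0,0,0]],
    [[0,0,2],[0,0,0]],
    [[0,0,1],[0,0,0]],
    [[0,0,1],[0,0,0]],
  ],
)

```text
time_s: 14.15
position: [0.5431, 0.164, 0.1428]
tcp_rot: [[-0.169, 0.986, 0.001], [0.986, 0.169, -0.0], [-0.0, 0.001, -1.0]]
force: [0.3, -0.3, 0.1]
opening: 0.339
grasp_force: 30.0
```

Call:
drive_tool(
  motion=[
    [[0,0,1],[0,0,0]],
    [[0,0,1],[0,0,0]],
    [[0,0,1],[0,0,0]],
    [[0,0,0],[0,0,0]],
  ],
)

```text
time_s: 14.55
position: [0.5427, 0.1639, 0.1394]
tcp_rot: [[-0.169, 0.986, -0.001], [0.986, 0.169, -0.0], [0.0, -0.001, -1.0]]
force: [-0.6, 0.1, -0.6]
opening: 0.339
grasp_force: 30.0
```

Call:
drive_tool(
  motion=[
    [[0,0,1],[0,0,0]],
    [[0,0,1],[0,0,0]],
    [[0,0,1],[0,0,0]],
    [[0,0,0],[0,0,0]],
  ],
)

```text
time_s: 14.95
position: [0.5426, 0.1639, 0.1363]
tcp_rot: [[-0.169, 0.986, -0.001], [0.986, 0.169, -0.0], [0.0, -0.001, -1.0]]
force: [-0.9, -0.2, -0.4]
opening: 0.337
grasp_force: 30.0
```

It is 10 mm below the rim with no resistance, so this pocket is empty too. Red stands next to it along the closing axis. While the fingertips are still above red's cap, I turn 90° so the fingers open away from red.

Call:
drive_tool(
  motion=[
    [[-1,0,0],[0,0,0.14]],
    [[0,0,0],[0,0,0.14]],
    [[0,0,0],[0,0,0.14]],
    [[0,0,0],[0,0,0.14]],
    [[0,0,0],[0,0,0.14]],
  ],
)

```text
time_s: 15.45
position: [0.5427, 0.163, 0.1364]
tcp_rot: [[0.511, 0.86, -0.001], [0.86, -0.511, 0.0], [-0.0, -0.001, -1.0]]
force: [-0.7, 0.3, -0.1]
opening: 0.338
grasp_force: 30.0
```

Call:
drive_tool(
  motion=[
    [[0,0,0],[0,0,0.14]],
    [[0,0,0],[0,0,0.14]],
    [[0,0,0],[0,0,0.14]],
    [[0,0,0],[0,0,0.14]],
    [[0,0,0],[0,0,0.14]],
  ],
)

```text
time_s: 15.95
position: [0.5428, 0.163, 0.1364]
tcp_rot: [[0.944, 0.329, -0.001], [0.329, -0.944, 0.0], [-0.001, -0.0, -1.0]]
force: [-0.2, 0.9, -0.4]
opening: 0.339
grasp_force: 30.0
```

Call:
drive_tool(
  motion=[
    [[0,0,0],[0,0,0.14]],
    [[0,0,0],[0,0,0]],
    [[0,0,0],[0,0,0]],
  ],
)

```text
time_s: 16.25
position: [0.5429, 0.1629, 0.1365]
tcp_rot: [[0.979, 0.202, -0.0], [0.202, -0.979, -0.0], [-0.001, 0.0, -1.0]]
force: [-1.0, 0.6, -0.7]
opening: 0.335
grasp_force: 30.0
```

Now I lower the tube to the floor at TCP 0.0865.

Call:
drive_tool(
  motion=[
    [[0,0,6],[0,0,0]],
    [[0,0,6],[0,0,0]],
    [[0,0,6],[0,0,0]],
    [[0,0,4],[0,0,0]],
    [[0,0,0],[0,0,0]],
  ],
)

```text
time_s: 16.75
position: [0.5424, 0.1628, 0.1135]
tcp_rot: [[0.98, 0.2, -0.002], [0.2, -0.98, -0.0], [-0.002, -0.0, -1.0]]
force: [-0.3, 0.1, -0.6]
opening: 0.334
grasp_force: 30.0
```

Call:
drive_tool(
  motion=[
    [[0,0,7],[0,0,0]],
    [[0,0,7],[0,0,0]],
    [[0,0,6],[0,0,0]],
    [[0,0,4],[0,0,0]],
    [[0,0,0],[0,0,0]],
  ],
)

```text
time_s: 17.25
position: [0.5425, 0.1629, 0.0897]
tcp_rot: [[0.98, 0.199, -0.002], [0.199, -0.98, -0.0], [-0.002, -0.0, -1.0]]
force: [0.0, -0.4, -1.5]
opening: 0.334
grasp_force: 30.0
```

Call:
drive_tool(
  motion=[
    [[0,0,2],[0,0,0]],
    [[0,0,1],[0,0,0]],
    [[0,0,1],[0,0,0]],
    [[0,0,0],[0,0,0]],
  ],
)

```text
time_s: 17.65
position: [0.5431, 0.1629, 0.0866]
tcp_rot: [[0.98, 0.199, 0.0], [0.199, -0.98, 0.0], [0.0, 0.0, -1.0]]
force: [-0.6, -0.4, -1.2]
opening: 0.34
grasp_force: 30.0
```

Call:
drive_tool(
  motion=[
    [[0,0,1],[0,0,0]],
    [[0,0,0],[0,0,0]],
    [[0,0,0],[0,0,0]],
  ],
)

```text
time_s: 17.95
position: [0.5434, 0.163, 0.0864]
tcp_rot: [[0.98, 0.199, 0.001], [0.199, -0.98, 0.0], [0.001, 0.0, -1.0]]
force: [-1.4, -0.4, 5.6]
opening: 0.336
grasp_force: 30.0
```

Yellow is on the floor (5.6 N). I release and retreat.

Call:
drive_tool(
  motion=[
    [[0,0,0],[0,0,0]],
    [[0,0,0],[0,0,0]],
    [[0,0,0],[0,0,0]],
    [[0,0,0],[0,0,0]],
    [[0,0,0],[0,0,0]],
  ],
  gripper=0.7,
)

```text
time_s: 18.45
position: [0.543, 0.1629, 0.0854]
tcp_rot: [[0.98, 0.199, -0.0], [0.199, -0.98, -0.0], [-0.0, -0.0, -1.0]]
force: [-1.2, 0.2, 0.4]
opening: 0.665
grasp_force: 0.0
```

Call:
drive_tool(
  motion=[
    [[0,0,-10],[0,0,0]],
    [[0,0,-25],[0,0,0]],
    [[0,0,-35],[0,0,0]],
    [[0,0,-35],[0,0,0]],
    [[0,0,-35],[0,0,0]],
  ],
)

```text
time_s: 18.95
position: [0.5429, 0.1629, 0.2276]
tcp_rot: [[0.98, 0.199, 0.0], [0.199, -0.98, 0.0], [0.0, 0.0, -1.0]]
force: [-1.1, -0.1, 1.0]
opening: 0.698
grasp_force: 0.0
```

Call:
drive_tool(
  motion=[
    [[0,0,0],[0,0,0]],
    [[0,0,0],[0,0,0]],
  ],
)

```text
time_s: 19.15
position: [0.5434, 0.163, 0.2269]
tcp_rot: [[0.98, 0.2, 0.003], [0.2, -0.98, 0.0], [0.003, 0.0, -1.0]]
force: [0.3, 0.1, -0.8]
opening: 0.701
grasp_force: 0.0
```

```bash
python3 - <<'E'
from h import *
im=capture("scene");c=cam("scene");cv2.imwrite("pics/end.png",im[:,:,::-1])
for b in blobs(im,(0,150,60),(6,255,255),40)[0]+blobs(im,(25,150,60),(33,255,255),40)[0]: print(b, onplane(c,b[0],.11))
E
```

```text
(array([137.9, 156.2]), np.int32(96)) [ 0.88782519 -0.38843715  0.11      ]
(array([162.3, 181.4]), np.int32(123)) [ 0.89116246 -0.2637782   0.11      ]
(array([399.5, 189.1]), np.int32(125)) [0.49530668 0.15356288 0.11      ]
(array([267.3, 265.7]), np.int32(370)) [0.86572952 0.1041425  0.11      ]
(array([294.5, 148.4]), np.int32(151)) [ 0.57715713 -0.13261681  0.11      ]
(array([389.2, 201.3]), np.int32(103)) [0.54413904 0.16213412 0.11      ]
```

View pics/end.png

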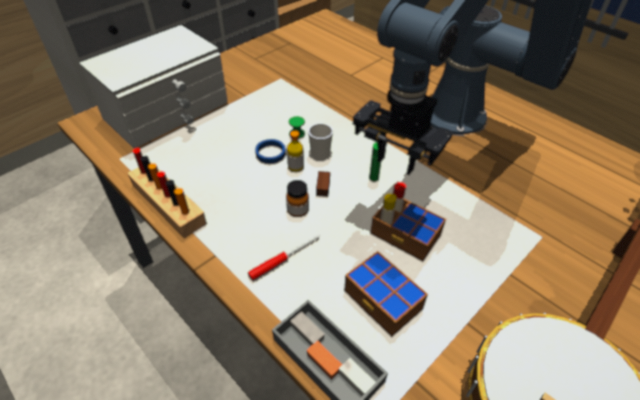

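Both tubes stand upright in the organiser, with the red cap at (399,189) and the yellow at (389,201). The bystanders have not moved and the gripper is clear.

```bash
python3 -c "
from rig import hand_in
print(hand_in())"
```

```text
the job is handed in; nothing more can be done
None
```

The job is handed in: the red and yellow tubes stand cap up on the floors of two empty pockets of the nearer organiser, released, with the other things undisturbed and about 19 s of the 72 s used; no verdict was returned.

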